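# Snap the lid of the lime box shut all round

## Task

The lid of the clear food box with the limes is not fully shut: the four hinged sections of its rim still stand up. Press round the rim, section by section, until all four have clicked down flush with the lid's corners. Only press: do not pick up, tip or push the box away from where it stands, and leave the spice jar, the bar measure and the mug beside it undisturbed.

Things in the scene. Friction and masses are not known exactly. Their poses are not given: they have to be found in the camera images.
- food_box: Clear box of halved limes with a plain grey lid, 140 (x) x 206 (y) x 60 mm, about 0.8 kg, loose. Origin: centre of its underside; x away from the robot at yaw 0, z up. The lid's sunken panel (top 54 mm high) and 30 mm corner blocks (top 60 mm) are fixed to the box; between the corners the rim is four hinged strips. Each stays shut or up; a shut strip is level with the corner blocks.
- far_rim_pad (a point): Centre of the top of the thumb pad (40 mm along the rim, 16 mm across, 2 mm thick) on the rim strip of the box's long side away from the robot. The strip is 140 mm long, 30 mm wide, hinged at its inner edge, 19 mm from the pad's centre; a 12 mm skirt hangs at its outer edge. The point moves with it: 62 mm above the worktop when shut, 5.5 mm higher when up.
- far_rim (a joint): Hinge of the rim section on the long side away from the robot: 0 = standing up (outer edge about 9 mm too high), 0.30 rad = pressed fully shut and level. It has a snap: pressed on the pad with about 8 N (5 N near its outer edge) it gives way, and past 0.17 rad it clicks shut by itself and stays.
- near_rim_pad (a point): Centre of the top of the thumb pad (40 mm along the rim, 16 mm across, 2 mm thick) on the rim strip of the box's long side nearest the robot. The strip is 140 mm long, 30 mm wide, hinged at its inner edge, 19 mm from the pad's centre; a 12 mm skirt hangs at its outer edge. The point moves with it: 62 mm above the worktop when shut, 5.5 mm higher when up.
- near_rim (a joint): Hinge of the rim section on the long side nearest the robot: 0 = standing up (outer edge about 9 mm too high), 0.30 rad = pressed fully shut and level. It has a snap: pressed on the pad with about 8 N (5 N near its outer edge) it gives way, and past 0.17 rad it clicks shut by itself and stays.
- left_rim_pad (a point): Centre of the top of the thumb pad (40 mm along the rim, 16 mm across, 2 mm thick) on the rim strip of the box's short side on the left (+y). The strip is 74 mm long, 30 mm wide, hinged at its inner edge, 19 mm from the pad's centre; a 12 mm skirt hangs at its outer edge. The point moves with it: 62 mm above the worktop when shut, 5.5 mm higher when up.
- left_rim (a joint): Hinge of the rim section on the short side on the left (+y): 0 = standing up (outer edge about 9 mm too high), 0.30 rad = pressed fully shut and level. It has a snap: pressed on the pad with about 8 N (5 N near its outer edge) it gives way, and past 0.17 rad it clicks shut by itself and stays.
- right_rim_pad (a point): Centre of the top of the thumb pad (40 mm along the rim, 16 mm across, 2 mm thick) on the rim strip of the box's short side on the right (-y). The strip is 74 mm long, 30 mm wide, hinged at its inner edge, 19 mm from the pad's centre; a 12 mm skirt hangs at its outer edge. The point moves with it: 62 mm above the worktop when shut, 5.5 mm higher when up.
- right_rim (a joint): Hinge of the rim section on the short side on the right (-y): 0 = standing up (outer edge about 9 mm too high), 0.30 rad = pressed fully shut and level. It has a snap: pressed on the pad with about 8 N (5 N near its outer edge) it gives way, and past 0.17 rad it clicks shut by itself and stays.
- spice_jar: Bystander: glass spice jar with a green cap, 46 mm across, 106 mm tall, loose, to the left of the box. Origin: centre of its underside.
- measure: Bystander: waisted double-cone bar measure, 47 mm across, 100 mm tall, loose, behind the box. Origin: centre of its underside.
- mug: Bystander: two-tone mug with a handle, 87x117x91 mm, loose, behind the box. Origin: centre of its underside.
Mind the look-alikes: they are no part of the job. Of the things that look like the food_box, the largest one is meant.

How it is judged (in metres and radians):
At the end, for the whole second after the job is handed in: All four rim sections are shut (each joint above 0.25 rad), and the box stands level and at rest within 40 mm of where it was; the jar, the measure and the mug stand upright within 30 mm of where they were (value of joint each of far_rim, near_rim, left_rim, right_rim above 0.25 rad and distance of food_box from where it was at the start of the episode below 0.04 m and angle between food_box's own z axis and vertical below 0.05 rad and linear speed of food_box below 0.02 m/s and distance of each of spice_jar, measure, mug from where it was at the start of the episode below 0.03 m and angle between each of spice_jar, measure, mug's own z axis and vertical below 0.1 rad); the robot touches nothing.
It fails at once if the box is lifted (more than 12 mm) (height (world z) of food_box above 0.012 m).
It fails at once if the box is tipped (more than 0.15 rad) (angle between food_box's own z axis and vertical above 0.15 rad).
It fails at once if the box is pushed more than 40 mm away (distance of food_box from where it was at the start of the episode above 0.04 m).
It fails at once if a bystander is moved (30 mm), lifted or knocked over (distance of any of spice_jar, measure, mug from where it was at the start of the episode above 0.03 m or angle between any of spice_jar, measure, mug's own z axis and vertical above 0.4 rad).
It also fails if it takes over 48 s, if anything falls off the work surface, if the arm or the gripper's body presses on something with over 40 N, if the wrist force passes 120 N, or if a joint passes its speed limit or range.

## Robot

A 6-joint arm with a two-finger parallel gripper is mounted at the origin on a cart in front of the work surface, level with it; the furniture and walls round the work are solid. World frame = base frame: x ahead of the robot, y to its left, z up, the work surface at z = 0. Lengths are in m, angles in degrees, forces in N, time in s.
With the tool pointing down it reaches from about 0.25 to 0.725 m from the base axis. Payload 9.7 kg.
Tool frame: the origin (TCP) lies at the very end of the fingers, on their centre line; the grasp point (between the pads) lies 19 mm behind it (bot.hold_point_z is the distance from the TCP to the grasp point, in m); z points along the fingers, y is the line along which they close (so a half turn about z gives the same grasp; the last joint's range is limited). The gripper opens to 85 mm and grips with 20 to 120 N. Pads are 22 mm wide; open, the fingers measure 114 mm over their backs; the gripper's body (76 mm by 85 mm) begins 54 mm behind the grasp point. The pads swing forward as they close: fully open they stand 13 mm farther back than shut.
Start: joints at [-69.385, 4.979, 10.078, 95.1, 0, 90], TCP at [0.194, -0.515, 0.231] pointing down, gripper open.
Joint ranges: [-179.16, 179.16], [-48.56, 103.87], [-65.8, 70.77], [-126.05, 130.52], [-82.76, 87.17], [-180, 180]. Speed limits (degrees/s): [127.2, 127.2, 147.25, 180, 180, 180].

## Interface

Orientations are given as [roll, pitch, yaw] about the fixed x, y, z axes, in that order (R = Rz(yaw) Ry(pitch) Rx(roll)).
In Python, from workcell import bot gives the robot as it stands.
- The arm moves only by the tool play_rows, never from a script. Its argument "targets" is a list of rows, each an object with "grip": the closure in counts, from 0 (fully open) to 255 (shut); "linear": the shift along the world's x, y, z in cm, a list of three; "delta_rot": the turn, a rotation vector about the world's x, y, z in rad, a list of three. A call has 1 to 10 rows; each row is the pose to reach, as a shift and turn from the pose commanded when the call began; what a row does not reach only later rows make up. A row lasts 1/10 s, in which the tool goes at most 50 mm and 8.59 degrees, less where a joint would pass 70% of its speed; a pose out of reach is approached as far as the arm can. A call with a gripper value outside its range is refused whole. The fingers move at their own pace and stop on an object; "force" is the grip in N (left out, the last holds). Time passes only in rows, so rows that repeat a pose let the fingers close. It gives the time, the measured TCP pose, the force, the opening and the grip force at its end, in the units of the state.
- bot.get_obs(): the state, without advancing time (a new reading comes with each control period).
- bot.camera(name): name is "scene" or "side" or "wrist"; returns a dict with "color" (480x640x3 uint8, red, green, blue), "range_z" (480x640 float32, m along the optical axis (not along the pixel's ray), 0 where there is no reading), "fov_y" (degrees; the focal length in pixels is half the picture's height over the tangent of half this angle, whatever the lens; pixels are square), "cx", "cy" (the principal point, pixels), "world_to_cam" (4x4, takes a point from world to camera coordinates). Camera axes: x right, y up, looking along -z (the intrinsics and any distortion apply to the point x, -y, -z); pixel columns grow to the right and rows downward; lengths in m; the calibration is good to about 2 mm. The wrist camera is an equidistant fisheye: a pixel r from the principal point sees the ray r / f radians off the axis. A picture is of the moment at which its call begins.
- bot.job_done(): hands the job in; it is judged then, once.
Trained networks look in a picture, given as the dict that the camera call returned (one of the last four; its "shot" number tells which), for a name from the list of things; names that differ only in an ending like _2 or _b are one class to them, and where a whole thing is asked for, a point or a joint stands for the part that bears it (a point fixed in the world has none). Each returns a list of dicts, best first, with "conf" (0 to 1); they miss things now and then, are a little off and sometimes report something else, mostly with a low value. They report only what shows in the picture. A call takes as long as a camera call. They do not tell look-alikes from the thing itself.
- bot.search_frame(picture, target): "box" ([left, top, right, bottom] in pixels, round what is visible of it).
- bot.trace(picture, target): "pixels" (480x640 bool, what is visible of it) and "box" ([left, top, right, bottom] in pixels, round what is visible of it).
- bot.pinpoint(picture, target): "pixel" ([column, row] in pixels: a listed point, or the origin of a listed thing).
The state is a dict: "time": time; "q": joint angles; "qd": joint speeds; "joint_efforts": joint torques, N m; "ee_pos": TCP position; "tcp_rot": TCP orientation; "wrist_force": force on the tool from outside, world axes, zero at the start; "torque": the same for the moment, N m; "opening": finger opening in m; "grasp_force": force on a finger pad.
Only numpy, scipy, OpenCV 4.12 (cv2) and the standard library are available. Lean on these libraries where they do the work, as an engineer would, in place of code of your own. Each camera call takes 0.05 s, during which the arm holds its last target. There are 200 camera calls.

## Working session

There is one attempt and no reset: what is moved stays moved. The work goes in short steps, Python scripts to look and compute and a tool call to move; the robot and the scene stay as the last step left them, time stands still between calls to the robot, and variables do not carry over. Pictures are saved under pics/ and viewed, at most 10 in all, crops included, and the job is handed in when it is done.

Besides the shell and the picture viewer there is one more tool, called after "Request:" by a JSON object that holds its "api" and its "payload", one argument or row to a line. play_rows: Moves the arm, as the interface text tells. Its arguments: {"type":"object","properties":{"targets":{"type":"array","items":{"type":"object","properties":{"grip":{"type":"number"},"linear":{"type":"array","items":{"type":"number"}},"delta_rot":{"type":"array","items":{"type":"number"}}}}},"force":{"type":"number"}},"required":["targets"]}

```bash
mkdir -p pics; cat > h.py <<'E'
import numpy as np, cv2
from workcell import bot
def w(p,px,r=2):
    u,v=px; ui,vi=int(round(u)),int(round(v))
    a=p["range_z"][max(0,vi-r):vi+r+1,max(0,ui-r):ui+r+1]; a=a[a>0]
    z=np.median(a); f=240/np.tan(np.radians(p["fov_y"])/2)
    c=np.array([(u-p["cx"])/f*z,-(v-p["cy"])/f*z,-z,1])
    return (np.linalg.inv(p["world_to_cam"])@c)[:3]
E
python3 - <<'E'
from h import *
ps={n:bot.camera(n) for n in("scene","side")}
for n,p in ps.items():
    cv2.imwrite(f"pics/{n}1.png",p["color"][:,:,::-1])
    print(n,np.linalg.inv(p["world_to_cam"])[:3,3])
    for t in("food_box","spice_jar","measure","mug"):
        for d in bot.search_frame(p,t)[:3]: print(t,d["conf"],np.round(d["box"]))
    for t in("far","near","left","right"):
        for d in bot.pinpoint(p,t+"_rim_pad")[:3]: print(t,round(d["conf"],2),np.round(d["pixel"]),w(p,d["pixel"]).round(4))
print(bot.get_obs())
E
```

```text
scene [-0.32709447 -0.81497194  0.94997215]
food_box 0.79 [193. 226. 282. 310.]
food_box 0.75 [206. 259. 269. 289.]
food_box 0.59 [415. 336. 502. 408.]
spice_jar 0.78 [160. 206. 185. 252.]
spice_jar 0.64 [212. 178. 258. 224.]
mug 0.91 [213. 175. 261. 223.]
far 0.74 [338. 312.] [ 0.2036 -0.5786  0.2968]
far 0.72 [242. 272.] [ 0.3916 -0.2781  0.0652]
far 0.59 [260. 239.] [ 0.4924 -0.2577  0.0667]
near 0.77 [464. 349.] [ 0.4416 -0.7318  0.0468]
near 0.66 [369. 305.] [ 0.4542 -0.5332  0.0443]
near 0.61 [241. 271.] [ 0.3936 -0.2721  0.0614]
left 0.78 [488. 377.] [ 0.4054 -0.7906  0.0431]
left 0.6 [212. 243.] [ 0.4298 -0.1757  0.0682]
left 0.52 [363. 330.] [ 0.3922 -0.5508  0.0435]
right 0.72 [211. 244.] [ 0.4252 -0.1761  0.0674]
right 0.57 [430. 347.] [ 0.4158 -0.6751  0.045 ]
right 0.42 [339. 289.] [ 0.2026 -0.5781  0.344 ]
side [0.44255922 0.64776441 0.79684583]
food_box 0.68 [320. 210. 378. 244.]
food_box 0.68 [344. 170. 380. 203.]
spice_jar 0.63 [331. 310. 352. 365.]
spice_jar 0.58 [264. 246. 282. 289.]
measure 0.69 [264. 248. 280. 287.]
mug 0.85 [245. 282. 288. 344.]
mug 0.57 [265. 2
[... 564 characters left out ...]
 [ 0.467  -0.4811  0.0407]
{'time': 0.9, 'q': array([-6.93855714e+01,  4.97818422e+00,  1.00765057e+01,  9.51015244e+01,
        7.73398223e-06,  9.00004576e+01]), 'qd': array([ 0.03863703,  0.01691208, -0.06465243, -0.02565124,  0.03697126,
       -0.01239156]), 'joint_efforts': array([ 1.21699875e-03, -5.20103359e+01,  4.64848566e+01,  1.77552785e-03,
        2.88421336e-05, -7.08849086e-06]), 'ee_pos': array([ 0.19363209, -0.51475609,  0.2312757 ]), 'tcp_rot': array([-1.79996797e+02, -7.70839973e-06,  2.06139709e+01]), 'wrist_force': array([-0.22410195, -0.34075797,  0.81913947]), 'torque': array([-0.01642075, -0.01681388, -0.06320336]), 'grasp_force': 0.0, 'opening': 0.08530952701937593}
```

```bash
python3 - <<'E'
import cv2
a=cv2.imread("pics/scene1.png")[160:320,140:340];b=cv2.imread("pics/side1.png")[190:380,230:430]
cv2.imwrite("pics/c1.png",cv2.resize(a,None,fx=4,fy=3.0*4/3,interpolation=2)[:600])
cv2.imwrite("pics/c2.png",cv2.resize(b,None,fx=3,fy=3,interpolation=2))
E
```

```text
(no output)
```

View pics/scene1.png

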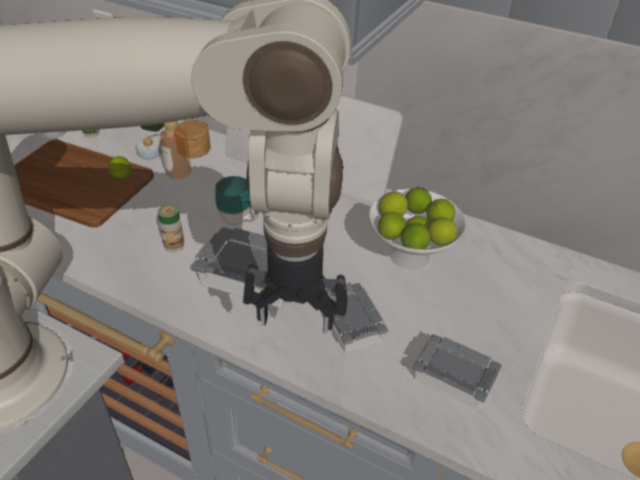

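View pics/c2.png

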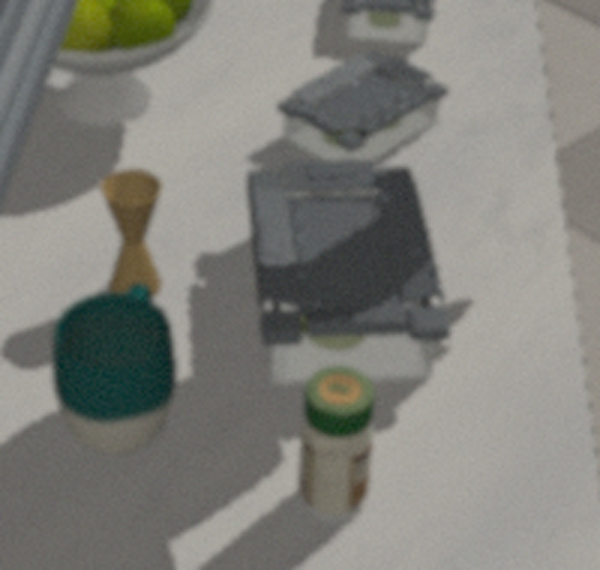

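View pics/c1.png

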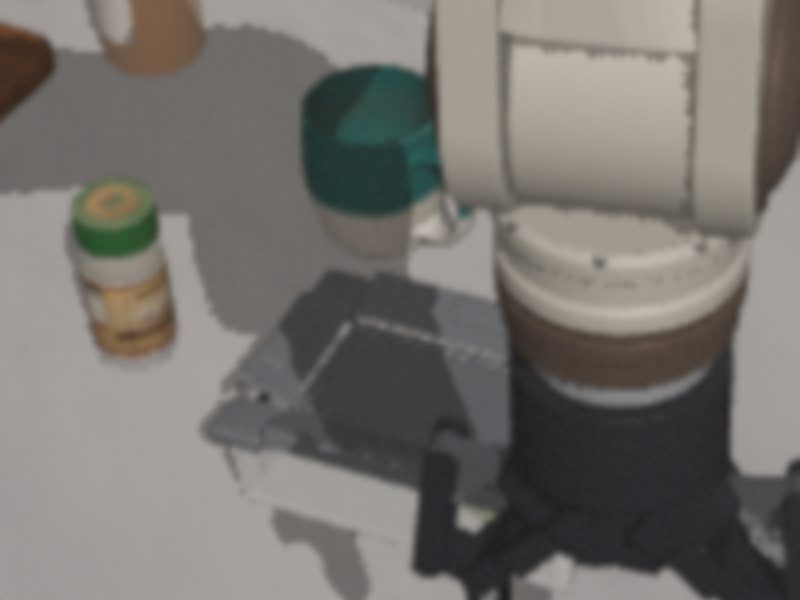

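Side view (crop scale 3): large box lid at side pixels ≈(313–378, 245–317), jar at its left (+y), mug and measure behind; two smaller look-alikes farther to −y. I now fit the lid outline from depth.

```bash
cat >> h.py <<'E'
def cloud(p):
    z=p["range_z"]; f=240/np.tan(np.radians(p["fov_y"])/2)
    v,u=np.mgrid[:480,:640]
    c=np.stack([(u-p["cx"])/f*z,-(v-p["cy"])/f*z,-z,np.ones_like(z)],-1)
    W=(c@np.linalg.inv(p["world_to_cam"]).T)[...,:3]; W[z<=0]=np.nan
    return W
E
python3 - <<'E'
from h import *
p=bot.camera("side");W=cloud(p)
m=(W[...,2]>.048)&(W[...,2]<.085)&(abs(W[...,0]-.44)<.1)&(W[...,1]>-.40)&(W[...,1]<-.13)
n,l,s,c=cv2.connectedComponentsWithStats(m.astype(np.uint8))
k=1+np.argmax(s[1:,4]);P=W[l==k];print(s[k],len(P))
print(P.min(0),P.max(0))
print(cv2.minAreaRect(P[:,:2].astype(np.float32)*1000))
print(np.round([cv2.boxPoints(cv2.minAreaRect(P[:,:2].astype(np.float32)*1000))]))
for z0 in(.05,.056,.062,.068): 
    Q=P[(P[:,2]>z0)&(P[:,2]<z0+.006)];print(z0,len(Q),Q.mean(0))
c=np.array([.443,-.261])
for x0,x1,y0,y1,nm in((.30,.62,-.42,-.0,'other'),):
    m=(W[...,2]>.09)&(W[...,0]>.3)&(W[...,0]<.75)&(W[...,1]>-.45)&(W[...,1]<.1)&(W[...,2]<.13)
    n,l,s,_=cv2.connectedComponentsWithStats(m.astype(np.uint8))
    for k in range(1,n):
        if s[k,4]>15: P=W[l==k];print(s[k,4],P.min(0).round(3),P.max(0).round(3))
m=(W[...,2]>.085)&(abs(W[...,0]-.43)<.1)&(abs(W[...,1]+.08)<.1)
E
```

```text
[ 312  243   68   62 3438] 3438
[ 0.35897583 -0.37495438  0.04801055] [ 0.52207232 -0.15187614  0.07540665]
((441.7093811035156, -262.8085021972656), (139.44906616210938, 210.17367553710938), 9.09996223449707)
[[[ 356. -170.]
  [ 389. -378.]
  [ 527. -356.]
  [ 494. -148.]]]
0.05 850 [ 0.43839599 -0.25308337  0.05445163]
0.056 1007 [ 0.44067695 -0.25020707  0.05877843]
0.062 1035 [ 0.44056701 -0.25597917  0.06489526]
0.068 513 [ 0.44003536 -0.25543626  0.06974631]
224 [ 0.617 -0.45   0.091] [ 0.698 -0.43   0.13 ]
171 [ 0.583 -0.293  0.09 ] [ 0.629 -0.242  0.104]
20 [ 0.582 -0.155  0.09 ] [ 0.61  -0.149  0.093]
35 [ 0.613 -0.151  0.09 ] [ 0.636 -0.09   0.094]
66 [ 0.555 -0.141  0.09 ] [ 0.605 -0.074  0.095]
427 [ 0.415 -0.079  0.09 ] [ 0.459 -0.032  0.11 ]
25 [0.647 0.086 0.114] [0.662 0.1   0.125]
```

Request:
{"api": "play_rows", "payload": {
  "targets": [
    {"grip": 255,"linear": [4,2.5,-1],"delta_rot": [0,0,-0.1]},
    {"grip": 255,"linear": [8,5,-2],"delta_rot": [0,0,-0.2]},
    {"grip": 255,"linear": [12,7.5,-4],"delta_rot": [0,0,-0.2]},
    {"grip": 255,"linear": [16,10,-6],"delta_rot": [0,0,-0.2]},
    {"grip": 255,"linear": [20,12.5,-8],"delta_rot": [0,0,-0.2]},
    {"grip": 255,"linear": [24,15,-10],"delta_rot": [0,0,-0.2]},
    {"grip": 255,"linear": [26.2,16.1,-12],"delta_rot": [0,0,-0.2]},
    {"grip": 255,"linear": [26.2,16.1,-13],"delta_rot": [0,0,-0.2]},
    {"grip": 255,"linear": [26.2,16.1,-13],"delta_rot": [0,0,-0.2]}
  ]
}}

```text
time: 1.85
ee_pos: [0.4552, -0.3528, 0.0995]
tcp_rot: [-179.9, 0.1, 9.2]
wrist_force: [-0.5, -0.4, -0.2]
opening: 0.0003
grasp_force: 0.0
```

Request:
{"api": "play_rows", "payload": {
  "targets": [
    {"grip": 255,"linear": [0.1,0,-2],"delta_rot": [0,0,0]},
    {"grip": 255,"linear": [0.1,0,-2.8],"delta_rot": [0,0,0]},
    {"grip": 255,"linear": [0.1,0,-3.1],"delta_rot": [0,0,0]},
    {"grip": 255,"linear": [0.1,0,-3.3],"delta_rot": [0,0,0]},
    {"grip": 255,"linear": [0.1,0,-3.5],"delta_rot": [0,0,0]},
    {"grip": 255,"linear": [0.1,0,-3.5],"delta_rot": [0,0,0]}
  ]
}}

```text
time: 2.45
ee_pos: [0.4568, -0.3544, 0.067]
tcp_rot: [179.9, -0.0, 9.1]
wrist_force: [0.5, -1.4, 2.4]
opening: -0.0001
grasp_force: 1.0
```

Request:
{"api": "play_rows", "payload": {
  "targets": [
    {"grip": 255,"linear": [0,0,-0.2],"delta_rot": [0,0,0]},
    {"grip": 255,"linear": [0,0,-0.4],"delta_rot": [0,0,0]},
    {"grip": 255,"linear": [0,0,-0.5],"delta_rot": [0,0,0]},
    {"grip": 255,"linear": [0,0,-0.5],"delta_rot": [0,0,0]}
  ]
}}

```text
time: 2.85
ee_pos: [0.4568, -0.3536, 0.0619]
tcp_rot: [180.0, -0.0, 9.2]
wrist_force: [-2.1, 1.2, 7.4]
opening: -0.0003
grasp_force: 3.7
```

Request:
{"api": "play_rows", "payload": {
  "targets": [
    {"grip": 255,"linear": [0,0,-0.2],"delta_rot": [0,0,0]},
    {"grip": 255,"linear": [0,0,-0.3],"delta_rot": [0,0,0]},
    {"grip": 255,"linear": [0,0,-0.3],"delta_rot": [0,0,0]}
  ]
}}

```text
time: 3.15
ee_pos: [0.457, -0.3537, 0.0616]
tcp_rot: [179.9, -0.1, 9.2]
wrist_force: [-8.1, 5.9, 26.6]
opening: -0.0002
grasp_force: 13.1
```

Request:
{"api": "play_rows", "payload": {
  "targets": [
    {"grip": 255,"linear": [0,0,2],"delta_rot": [0,0,0]},
    {"grip": 255,"linear": [-2,2.5,4],"delta_rot": [0,0,0]},
    {"grip": 255,"linear": [-4.5,5,4],"delta_rot": [0,0,0]},
    {"grip": 255,"linear": [-7.3,8.1,3],"delta_rot": [0,0,0]},
    {"grip": 255,"linear": [-7.3,8.1,1.5],"delta_rot": [0,0,0]},
    {"grip": 255,"linear": [-7.3,8.1,1],"delta_rot": [0,0,0]},
    {"grip": 255,"linear": [-7.3,8.1,0.7],"delta_rot": [0,0,0]},
    {"grip": 255,"linear": [-7.3,8.1,0.4],"delta_rot": [0,0,0]},
    {"grip": 255,"linear": [-7.3,8.1,0.2],"delta_rot": [0,0,0]},
    {"grip": 255,"linear": [-7.3,8.1,0.2],"delta_rot": [0,0,0]}
  ]
}}

```text
time: 4.15
ee_pos: [0.3844, -0.2735, 0.0619]
tcp_rot: [180.0, -0.1, 9.1]
wrist_force: [-5.2, 3.9, 14.3]
opening: -0.0001
grasp_force: 7.2
```

Request:
{"api": "play_rows", "payload": {
  "targets": [
    {"grip": 255,"linear": [0,0,-0.1],"delta_rot": [0,0,0]},
    {"grip": 255,"linear": [0,0,-0.2],"delta_rot": [0,0,0]},
    {"grip": 255,"linear": [0,0,-0.2],"delta_rot": [0,0,0]}
  ]
}}

```text
time: 4.45
ee_pos: [0.3845, -0.2736, 0.0616]
tcp_rot: [179.9, -0.1, 9.1]
wrist_force: [-10.6, 6.0, 30.3]
opening: -0.0
grasp_force: 15.1
```

Near is bottomed at the same height. Next left (0.427, −0.172), then far (0.500, −0.2535).

Request:
{"api": "play_rows", "payload": {
  "targets": [
    {"grip": 255,"linear": [0,0,2],"delta_rot": [0,0,0]},
    {"grip": 255,"linear": [1.5,3.5,4],"delta_rot": [0,0,0]},
    {"grip": 255,"linear": [3,7,4],"delta_rot": [0,0,0]},
    {"grip": 255,"linear": [4.2,10.1,3],"delta_rot": [0,0,0]},
    {"grip": 255,"linear": [4.2,10.1,1.5],"delta_rot": [0,0,0]},
    {"grip": 255,"linear": [4.2,10.1,1],"delta_rot": [0,0,0]},
    {"grip": 255,"linear": [4.2,10.1,0.6],"delta_rot": [0,0,0]},
    {"grip": 255,"linear": [4.2,10.1,0.3],"delta_rot": [0,0,0]},
    {"grip": 255,"linear": [4.2,10.1,0],"delta_rot": [0,0,0]},
    {"grip": 255,"linear": [4.2,10.1,0],"delta_rot": [0,0,0]}
  ]
}}

```text
time: 5.45
ee_pos: [0.4257, -0.1727, 0.0615]
tcp_rot: [179.9, -0.1, 9.1]
wrist_force: [-10.7, 5.1, 27.4]
opening: 0.0001
grasp_force: 13.7
```

Request:
{"api": "play_rows", "payload": {
  "targets": [
    {"grip": 255,"linear": [0,0,2],"delta_rot": [0,0,0]},
    {"grip": 255,"linear": [2,-2.5,4],"delta_rot": [0,0,0]},
    {"grip": 255,"linear": [4.5,-5,4],"delta_rot": [0,0,0]},
    {"grip": 255,"linear": [7.3,-8.1,3],"delta_rot": [0,0,0]},
    {"grip": 255,"linear": [7.3,-8.1,1.5],"delta_rot": [0,0,0]},
    {"grip": 255,"linear": [7.3,-8.1,1],"delta_rot": [0,0,0]},
    {"grip": 255,"linear": [7.3,-8.1,0.6],"delta_rot": [0,0,0]},
    {"grip": 255,"linear": [7.3,-8.1,0.3],"delta_rot": [0,0,0]},
    {"grip": 255,"linear": [7.3,-8.1,0],"delta_rot": [0,0,0]},
    {"grip": 255,"linear": [7.3,-8.1,0],"delta_rot": [0,0,0]}
  ]
}}

```text
time: 6.45
ee_pos: [0.4982, -0.2524, 0.0617]
tcp_rot: [179.9, -0.1, 9.2]
wrist_force: [-9.6, 3.2, 23.7]
opening: 0.0002
grasp_force: 11.6
```

Lift straight up, clear away, and verify.

Request:
{"api": "play_rows", "payload": {
  "targets": [
    {"grip": 255,"linear": [0,0,3],"delta_rot": [0,0,0]},
    {"grip": 255,"linear": [0,0,8],"delta_rot": [0,0,0]},
    {"grip": 255,"linear": [0,0,13],"delta_rot": [0,0,0]},
    {"grip": 255,"linear": [-4,-3,17],"delta_rot": [0,0,0]},
    {"grip": 255,"linear": [-8,-6,19],"delta_rot": [0,0,0]},
    {"grip": 255,"linear": [-12,-9,19],"delta_rot": [0,0,0]},
    {"grip": 255,"linear": [-16,-12,19],"delta_rot": [0,0,0]},
    {"grip": 255,"linear": [-20,-15,19],"delta_rot": [0,0,0]},
    {"grip": 255,"linear": [-24,-18,19],"delta_rot": [0,0,0]},
    {"grip": 255,"linear": [-24,-18,19],"delta_rot": [0,0,0]}
  ]
}}

```text
time: 7.45
ee_pos: [0.2553, -0.4337, 0.2488]
tcp_rot: [180.0, 0.0, 9.0]
wrist_force: [0.5, 0.2, 0.4]
opening: 0.0001
grasp_force: 0.0
```

```bash
python3 - <<'E'
from h import *
p=bot.camera("side");W=cloud(p)
m=(W[...,2]>.048)&(W[...,2]<.085)&(abs(W[...,0]-.44)<.1)&(W[...,1]>-.40)&(W[...,1]<-.13)
n,l,s,c=cv2.connectedComponentsWithStats(m.astype(np.uint8))
k=1+np.argmax(s[1:,4]);P=W[l==k]
r=cv2.minAreaRect(P[:,:2].astype(np.float32)*1000);print(r,P[:,2].max())
c=np.array([.4417,-.2628]);a=np.radians(9.1);R=np.array([[np.cos(a),-np.sin(a)],[np.sin(a),np.cos(a)]])
L=(P[:,:2]-c)@R
for n,ax,sg,o in(("far",0,1,64),("near",0,-1,64),("left",1,1,97),("right",1,-1,97)):
    q=(abs(L[:,ax]*sg*1000-o)<4)&(abs(L[:,1-ax])<.035)
    print(n,q.sum(),np.percentile(P[q,2],[20,50,80,95]).round(4))
b=cv2.resize(p["color"][190:380,230:430,::-1],None,fx=3,fy=3,interpolation=2)
cv2.imwrite("pics/end.png",b);print(bot.get_obs()["ee_pos"])
E
```

```text
((441.1697692871094, -263.0555419921875), (138.09226989746094, 207.95640563964844), 8.58793830871582) 0.0676266882051253
far 68 [0.0598 0.0616 0.063  0.0648]
near 64 [0.0608 0.062  0.0631 0.0646]
left 150 [0.0536 0.0596 0.0624 0.0644]
right 43 [0.0602 0.0614 0.0631 0.0642]
[ 0.25505332 -0.43404799  0.24876436]
```

View pics/end.png

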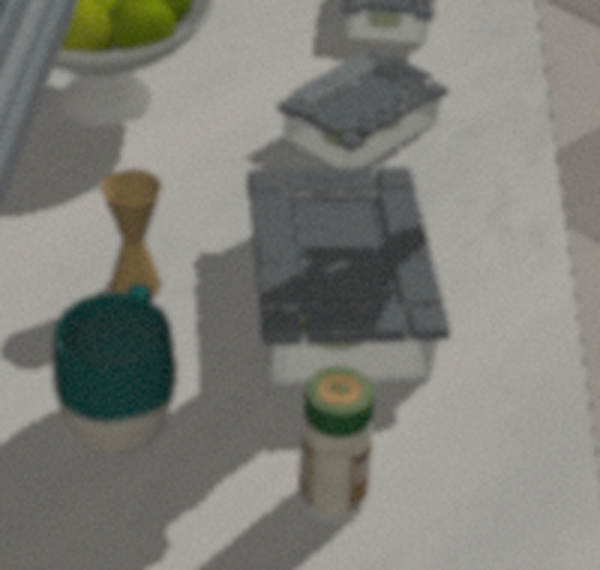

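The picture shows all four strips flush (lid at crop px 248–447, 170–338). The box has not moved, and the jar, measure and mug are where they were.

```bash
python3 -c "
from workcell import bot
print(bot.job_done())"
```

```text
the job is handed in; nothing more can be done
None
```

All four rim sections are pressed flush, the box shifted under 1 mm, the jar, measure and mug look unmoved in the final picture, and the job is handed in (no verdict was returned).

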